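# Put a specimen cup on the balance for weighing

## Robot

A 6-joint arm with a two-finger parallel gripper is mounted at the origin on a cart in front of the work surface, level with it; the furniture and walls round the work are solid. World frame = base frame: x ahead of the robot, y to its left, z up, the work surface at z = 0. Lengths are in m, angles in degrees, forces in N, time in s.
With the tool pointing down it reaches from about 0.425 to 0.925 m from the base axis. Payload 12.5 kg.
Tool frame: the origin (TCP) lies midway between the tips of the shut fingers; the grasp point (between the pads) lies 19 mm behind it; z points along the fingers, y is the line along which they close (so a half turn about z gives the same grasp; the last joint's range is limited). The gripper opens to 85 mm and grips with 20 to 120 N. Pads are 22 mm wide; open, the fingers measure 114 mm over their backs; the gripper's body (76 mm by 85 mm) begins 54 mm behind the grasp point. The pads swing forward as they close: fully open they stand 13 mm farther back than shut.
Start: joints at [-71.883, 28.126, 89.318, -0, 62.55, -6.05], TCP at [0.256, -0.57, 0.231] pointing down, gripper open.
Joint ranges: [-177.58, 177.58], [-47.91, 125.51], [2.72, 160], [-65.01, 245.01], [3.68, 167.84], [-153.87, 153.87]. Speed limits (degrees/s): [127.2, 127.2, 159.86, 180, 180, 180].

## Interface

Orientations are given as a 3x3 rotation matrix whose columns are the frame's x, y, z axes.
In Python, from cell import observe, capture, sign_off, silhouettes, mark_of gives the robot as it stands. The module is installed in compiled form; this text tells all that it offers.
- The arm moves only by the shell command python3 -m jog 'ROWS' [FORCE]. ROWS is JSON, a list of rows, each an object with "linear": the shift along the tool's x, y, z in cm, a list of three; "turn": the turn, a rotation vector about the tool's x, y, z in rad, a list of three; "gripper": the finger opening in cm, from 0 to 8.54. A call has exactly 10 rows; each row shifts and turns the commanded pose from where the row before left it, along the tool's axes as they then stand; what a row does not reach is not made up. A row lasts 1/10 s, in which the tool goes at most 50 mm and 8.59 degrees, less where a joint would pass 70% of its speed; a pose out of reach is approached as far as the arm can. A call with a gripper value outside its range is refused whole. The fingers move at their own pace and stop on an object; FORCE is the grip in N (left out, the last holds). Time passes only in rows, so rows that do not move let the fingers close, or fill a call up. It gives the time, the measured TCP pose, the force, the opening and the grip force at its end, in the units of the state.
- observe(): the state, without advancing time (a new reading comes with each control period).
- capture(name): name is "scene" or "top" or "wrist"; returns a dict with "image" (400x640x3 uint8, blue, green, red), "K" (3x3 intrinsics, pixels), "cam_to_world" (4x4, takes a point from camera to world coordinates). Camera axes: x right, y down, z forward; pixel columns grow to the right and rows downward; lengths in m; the calibration is good to about 2 mm. The wrist camera is an equidistant fisheye: a pixel r from the principal point sees the ray r / f radians off the axis. A picture is of the moment at which its call begins. There is no depth.
- sign_off(): hands the job in; it is judged then, once.
Trained networks look in a picture, given as the dict that the camera call returned (one of the last four; its "shot" number tells which), for a name from the list of things; names that differ only in an ending like _2 or _b are one class to them, and where a whole thing is asked for, a point or a joint stands for the part that bears it (a point fixed in the world has none). Each returns a list of dicts, best first, with "p" (0 to 1); they miss things now and then, are a little off and sometimes report something else, mostly with a low value. They report only what shows in the picture. A call takes as long as a camera call.
- silhouettes(thing, picture): "pixels" (400x640 bool, what is visible of it) and "location" ([column, row] in pixels, amid what is visible of it).
- mark_of(thing, picture): "location" ([column, row] in pixels: a listed point, or the origin of a listed thing).
The state is a dict: "t": time; "joint_pos": joint angles; "qd": joint speeds; "joint_efforts": joint torques, N m; "tcp_pos": TCP position; "orientation": TCP orientation; "contact_force": force on the tool from outside, world axes, zero at the start; "wrist_torque": the same for the moment, N m; "finger_gap": finger opening in m; "finger_force": force on a finger pad.
Only numpy, scipy, OpenCV 4.12 (cv2) and the standard library are available. Lean on these libraries where they do the work, as an engineer would, in place of code of your own. Each camera call takes 0.05 s, during which the arm holds its last target. There are 200 camera calls.

## Task

Get the larger of the two capped specimen cups that stand just to the right of the balance ready for weighing: slide the top glass door of the balance's draft shield back, set the cup upright and gently on the middle of the weighing pan, and slide the door fully shut again so that no draught reaches it. The pan is delicate, so do not press or drop anything on it, and leave the other things on the bench where they are.

Things in the scene. Friction and masses are not known exactly. Their poses are not given: they have to be found in the camera images.
- balance: Precision balance with a glass draft shield, fixed on the bench; white base 170 mm wide (its y), reaching from x -105 mm (front with display, towards the robot) to +130 mm (rear). Origin on the bench under the pan's centre; x from front to rear, y to its left, z up. Behind the glass chamber (x +74 to +130 mm) stands its rear housing, 145 mm high.
- pan: The weighing pan, a steel disc 100 mm across and 4 mm thick inside the glass chamber, carried on a spring: it yields about 0.4 mm per newton, at most 5 mm; origin at the centre of its underside.
- pan_top (a point): Centre of the upper face of the round steel weighing pan (100 mm across), 53 mm above the bench while nothing stands on it; axes as the balance.
- chamber_mouth (a point): Point above the pan's centre, level with the upper edge of the glass, 147 mm above the bench; axes as the balance. The chamber is open only here: inside x -68 to +72 mm, y -75 to +75 mm from the pan's centre. With the door fully back the clear opening is x -67 to +54 mm, so use fingers that close along the balance's y. The door tracks (y = +-80 mm) reach 156 mm.
- top_door (a joint): Position of the glass top door along its track, in m: 0 = fully shut (forward), 0.128 = fully open (slid back along the balance's +x). It stays where it is left and needs about 2 N to move. The door is a 5 mm pane, 136 mm long by 148 mm wide, its upper face 152 mm above the bench.
- door_grip (a point): Middle of the upper edge of the door's grip, 178 mm above the bench: an upright ridge 12 mm thick (balance x), 72 mm long (balance y) and 26 mm high across the front end of the door. It moves with the door; shut, it lies 64 mm in front of the pan's centre.
- sample_cup: The larger capped specimen cup, to be weighed: round, 60 mm across the screw cap, 56 mm across the body below it, 70 mm high (the cap is the top 12 mm), 0.1 kg; origin at the centre of its underside, z up when upright. It stands on the bench to the right of the balance, in front of or behind the small cup.
- small_cup: The smaller capped specimen cup, 38 mm across and 53 mm high; a bystander right of the balance. Origin at the centre of its underside. Behind both cups the front of the big fixed analyser overhangs to x = 0.69 m (0.17 to 0.26 m above the bench); keep the hand clear of it.
- cover_box: Flat box of cover glasses, 60x70x24 mm, a bystander on the left, beyond the microscope. Origin at the centre of its underside.
- dish: Flat round lidded dish, 60 mm across and 14 mm high, a bystander on the left, in front of the microscope. Origin at the centre of its underside.
- student_scope: The microscope, fixed, left of the balance: about 180 mm wide in y, 0.44 m high, reaching from x = 0.44 to 0.71 m and y = 0.13 to 0.32 m; keep clear of it. Origin at the middle of its foot.
- pen: Marker pen lying on the right near the bench's front edge, in front of the strip reader; 122 mm long (its y), 13 mm thick; a bystander. Origin at its middle, underneath.

How it is judged (in metres and radians):
On the way, in this order (a step that is already met when the one before it is completed fails the run):
1. the top door is slid back (more than 80 mm from shut) (value of joint top_door above 0.08 m), for 0.2 s.
2. the larger cup stands upright on the middle of the pan (centre within 18 mm), released by the fingers (horizontal distance between sample_cup and pan_top below 0.018 m and z of sample_cup in the frame of pan_top between -0.005 and 0.005 m and angle between sample_cup's own z axis and vertical below 0.1 rad and contact force between the fingers and sample_cup below 0.1 N), for 0.3 s.
At the end, for the whole second after the job is handed in: The top door is fully shut (within 4 mm), and the larger cup stands upright and at rest on the pan inside, its centre within 18 mm of the pan's centre (value of joint top_door below 0.004 m and horizontal distance between sample_cup and pan_top below 0.018 m and z of sample_cup in the frame of pan_top between -0.005 and 0.005 m and angle between sample_cup's own z axis and vertical below 0.1 rad and linear speed of sample_cup below 0.02 m/s); the robot touches nothing.
It fails at once if the pan is loaded with more than 15 N (pressed on, or something dropped on it) (contact force between pan and anything else above 15 N).
It fails at once if the larger cup is tipped by more than about 35 degrees (angle between sample_cup's own z axis and vertical above 0.6 rad).
It fails at once if a bystander (small cup, box of cover glasses, dish or pen) is moved by more than 30 mm (distance of any of small_cup, cover_box, dish, pen from where it was at the start of the episode above 0.03 m).
It also fails if it takes over 72 s, if anything falls off the work surface, if the arm or the gripper's body presses on something with over 40 N, if the wrist force passes 120 N, or if a joint passes its speed limit or range.

## Working session

There is one attempt and no reset: what is moved stays moved. The work goes in short steps, Python scripts to look and compute and a shell command to move; the robot and the scene stay as the last step left them, time stands still between calls to the robot, and variables do not carry over. Pictures are saved under pics/ and viewed, at most 10 in all, crops included, and the job is handed in when it is done.

```bash
mkdir -p pics
cat > h.py <<'E'
import numpy as np, cv2
from cell import observe, capture, sign_off, silhouettes, mark_of
def ray(c,px):
    K=c["K"];M=np.array(c["cam_to_world"])
    x=(px[0]-K[0][2])/K[0][0];y=(px[1]-K[1][2])/K[1][1]
    if c.get("fish"):
        r=np.hypot(x,y);d=np.array([x/r*np.sin(r),y/r*np.sin(r),np.cos(r)]) if r>0 else np.array([0,0,1.])
    else: d=np.array([x,y,1.])
    d=M[:3,:3]@d
    return M[:3,3],d/np.linalg.norm(d)
def cap(n):
    c=capture(n);c["fish"]=(n=="wrist");return c
def tri(rs):
    A=0;b=0
    for o,d in rs:
        P=np.eye(3)-np.outer(d,d);A=A+P;b=b+P@o
    p=np.linalg.solve(A,b)
    return p,[float(np.linalg.norm((np.eye(3)-np.outer(d,d))@(p-o))) for o,d in rs]
def atz(r,z):
    o,d=r;return o+d*(z-o[2])/d[2]
E
python3 - <<'E'
from h import *
s=observe();print(s["t"],s["tcp_pos"],s["orientation"],s["contact_force"],s["finger_gap"])
S={n:cap(n) for n in("scene","top","wrist")}
cv2.imwrite("pics/a.png",np.vstack([S["scene"]["image"],S["top"]["image"]])[:, :])
im=np.vstack([S["scene"]["image"],S["top"]["image"]]);cv2.imwrite("pics/a.png",cv2.resize(im,(480,600)))
cv2.imwrite("pics/w.png",S["wrist"]["image"])
np.set_printoptions(precision=4,suppress=True)
for n,c in S.items(): print(n,c["K"],np.array(c["cam_to_world"]))
for th in("sample_cup","small_cup","door_grip","pan_top","chamber_mouth","balance"):
    rs=[]
    for n,c in S.items():
        m=mark_of(th,c)
        print(th,n,[(np.round(q["location"],1),round(q["p"],2)) for q in m[:3]])
        if m and m[0]["p"]>.4 and n!="wrist": rs.append(ray(c,m[0]["location"]))
    if len(rs)>1: print("   ",tri(rs))
E
```

```text
0.0 [ 0.25582648 -0.57000558  0.23073487] [[ 9.12345392e-01  4.09421249e-01 -3.55783572e-04]
 [ 4.09421392e-01 -9.12344818e-01  1.02786875e-03]
 [ 9.62340068e-05 -1.08343672e-03 -9.99999408e-01]] [ 0.06689813  0.05931001 -0.59539515] 0.08501372093033763
scene [[403.0029   0.     317.3001]
 [  0.     403.0029 197.5969]
 [  0.       0.       1.    ]] [[-0.8239 -0.4736  0.3113  0.0815]
 [-0.5667  0.6884 -0.4527  0.6215]
 [ 0.0001 -0.5494 -0.8356  1.2437]
 [ 0.      0.      0.      1.    ]]
top [[364.4835   0.     324.5631]
 [  0.     364.4835 197.9486]
 [  0.       0.       1.    ]] [[-0.0176 -0.9958  0.0894  0.4045]
 [-0.9998  0.0181  0.0044  0.0269]
 [-0.006  -0.0893 -0.996   1.0445]
 [ 0.      0.      0.      1.    ]]
wrist [[309.7069   0.     319.4025]
 [  0.     309.7069 197.6509]
 [  0.       0.       1.    ]] [[ 0.4099 -0.8803 -0.2389  0.3175]
 [-0.9121 -0.3956 -0.1072 -0.5444]
 [-0.0002  0.2618 -0.9651  0.3726]
 [ 0.      0.      0.      1.    ]]
sample_cup scene [(array([353.6, 185.9]), 0.67)]
sample_cup top [(array([392.7, 210.9]), 0.76)]
sample_cup wrist []
    (array([ 0.456
[... 250 characters left out ...]
.0018951292166107347])
door_grip scene [(array([332.1, 191.1]), 0.73)]
door_grip top [(array([335.8, 209.4]), 0.91)]
door_grip wrist []
    (array([0.452 , 0.0037, 0.1882]), [0.002097731025113754, 0.002097731025113793])
pan_top scene []
pan_top top []
pan_top wrist []
chamber_mouth scene [(array([318.5, 193.4]), 0.88)]
chamber_mouth top [(array([331.2, 188.8]), 0.84), (array([395.7, 212.6]), 0.45)]
chamber_mouth wrist []
    (array([0.5029, 0.0115, 0.1431]), [0.005587406552456293, 0.0055874065524561594])
balance scene [(array([312.9, 214.8]), 0.58)]
balance top [(array([271.7, 228.2]), 0.74)]
balance wrist []
    (array([0.4166, 0.1462, 0.2698]), [0.005628723692629247, 0.005628723692629194])
```

View pics/a.png

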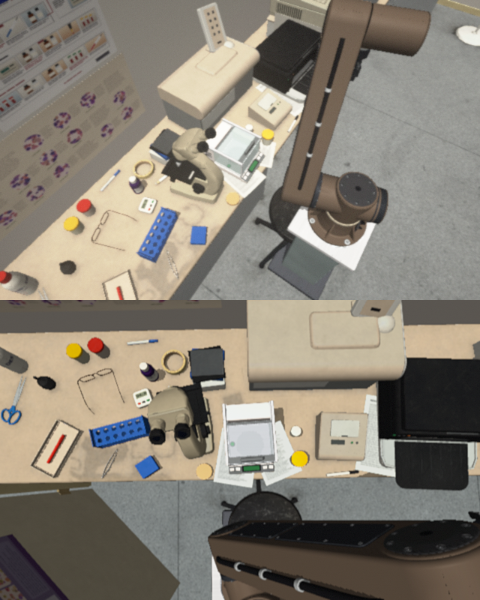

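Run:
```python
from h import *
S={n:cap(n) for n in("scene","top")}
for th,zt in(("sample_cup",.07),("small_cup",.053),("door_grip",.178),("top_door",.152)):
    for n,c in S.items():
        m=silhouettes(th,c)
        for q in m[:2]:
            p=q["pixels"].astype(np.uint8);r=cv2.minAreaRect(cv2.findNonZero(p))
            print(th,n,round(q["p"],2),q["location"],p.sum(),np.round(r[0],1),np.round(r[1],1),round(r[2],1),"at z",np.round(atz(ray(c,r[0]),zt),4))
            if n=="top": print("  corners",[np.round(atz(ray(c,k),zt),3) for k in cv2.boxPoints(r)])
im=S["top"]["image"][130:280,250:450];cv2.imwrite("pics/b.png",cv2.resize(im,(800,600),interpolation=2))
```

```text
sample_cup scene 0.6 [353.7, 181.8] 286 [356.5 183. ] [22. 15.] 90.0 at z [ 0.4388 -0.1451  0.07  ]
sample_cup top 0.81 [399.3, 212.4] 386 [398.3 211.9] [21.9 21. ] 26.6 at z [ 0.451  -0.1652  0.07  ]
  corners [array([ 0.44 , -0.126,  0.07 ]), array([ 0.49 , -0.153,  0.07 ]), array([ 0.462, -0.204,  0.07 ]), array([ 0.413, -0.177,  0.07 ])]
small_cup scene 0.6 [333.4, 168.4] 89 [332.  169.5] [ 9. 10.] 90.0 at z [ 0.5509 -0.1571  0.053 ]
small_cup top 0.6 [391.8, 172.5] 145 [393. 175.] [11.3 14.1] 45.0 at z [ 0.5533 -0.1576  0.053 ]
  corners [array([ 0.551, -0.133,  0.053]), array([ 0.578, -0.161,  0.053]), array([ 0.556, -0.182,  0.053]), array([ 0.528, -0.154,  0.053])]
door_grip scene 0.73 [317.3, 189.5] 1536 [316.  191.5] [43.9 40. ] 28.8 at z [0.4951 0.0273 0.178 ]
door_grip top 0.77 [331.4, 190.6] 3286 [333.5 188.2] [55.7 60.3] 86.0 at z [0.5053 0.0089 0.178 ]
  corners [array([0.569, 0.085, 0.178]), array([ 0.576, -0.06 ,  0.178]), array([ 0.442, -0.066,  0.178]), array([0.435, 0.077, 0.178])]
top_door scene 0.55 [317.5, 191.9] 1616 [316.6 191.1] [41.1 44.8] 35.2 at z [0.5045 0.0103 0.152 ]
top_door top 0.97 [333.2, 188.4] 3287 [333.7 188.7] [55.2 60.3] 86.4 at z [0.507 0.008 0.152]
  corners [array([0.572, 0.086, 0.152]), array([ 0.579, -0.064,  0.152]), array([ 0.442, -0.069,  0.152]), array([0.436, 0.079, 0.152])]
top_door top 0.48 [396.7, 210.2] 386 [397.5 211. ] [20. 23.] 90.0 at z [ 0.4493 -0.1471  0.152 ]
  corners [array([ 0.474, -0.12 ,  0.152]), array([ 0.473, -0.176,  0.152]), array([ 0.424, -0.174,  0.152]), array([ 0.425, -0.118,  0.152])]
```

View pics/b.png

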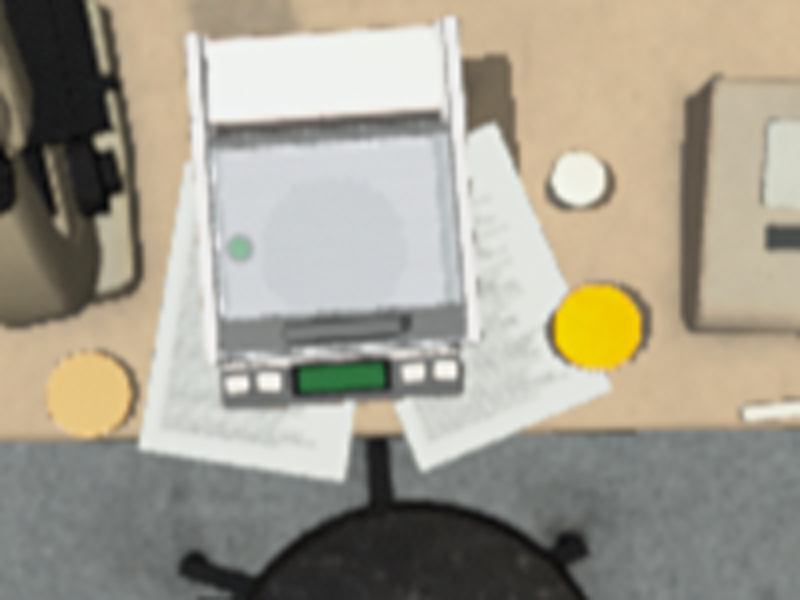

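The top view shows the yellow cup (crop 598,326) right-front of the balance, the white small cup behind it (580,180), and the door grip as a dark bar at (347,327).

```bash
python3 -m jog '[{"linear":[3.2,-3.2,-1],"turn":[0,0,0],"gripper":8.5},{"linear":[3.2,-3.2,-1],"turn":[0,0,0],"gripper":8.5},{"linear":[3.2,-3.2,-1],"turn":[0,0,0],"gripper":8.5},{"linear":[3.2,-3.2,-1],"turn":[0,0,0],"gripper":8.5},{"linear":[3.2,-3.2,-1],"turn":[0,0,0],"gripper":8.5},{"linear":[3.2,-3.2,-1],"turn":[0,0,0],"gripper":8.5},{"linear":[3.2,-3.2,-1],"turn":[0,0,0],"gripper":8.5},{"linear":[3.2,-3.2,-1],"turn":[0,0,0],"gripper":8.5},{"linear":[3.2,-3.2,-1],"turn":[0,0,0],"gripper":8.5},{"linear":[3.2,-3.2,-1],"turn":[0,0,0],"gripper":8.5}]'
cat > look.py <<'E'
from h import *
import pickle,sys,os
np.set_printoptions(precision=4,suppress=True)
s=observe();print(s["t"],s["tcp_pos"],s["joint_pos"])
c=cap("wrist");cv2.imwrite(f"pics/{sys.argv[1]}.png",c["image"])
db=pickle.load(open("db.pkl","rb")) if os.path.exists("db.pkl") else {}
for th in sys.argv[2:]:
    for f,k in((mark_of,"m"),(silhouettes,"s")):
        for q in f(th,c)[:1]:
            r=ray(c,q["location"])
            if q["p"]>.4: db.setdefault((th,k),[]).append(r)
            print(th,k,round(q["p"],2),np.round(q["location"],1))
    for k in "ms":
        R=db.get((th,k),[])
        if len(R)>1: print("  ",k,*tri(R))
pickle.dump(db,open("db.pkl","wb"))
E
python3 look.py w1 door_grip sample_cup small_cup chamber_mouth pan_top
```

```text
t: 2.55
tcp_pos: [0.4171, -0.1455, 0.332]
orientation: [[0.912, 0.409, 0.001], [0.409, -0.912, -0.0], [0.0, 0.001, -1.0]]
contact_force: [1.1, -0.7, 0.6]
finger_gap: 0.0849
finger_force: 0.0
2.55 [ 0.4171 -0.1455  0.332 ] [-27.8076   6.9177 104.789   -0.0036  68.2493  38.0398]
door_grip m 0.75 [194.   94.9]
door_grip s 0.83 [227.7  54.6]
sample_cup m 0.88 [337.8 143.2]
sample_cup s 0.72 [344.5 149.1]
small_cup m 0.94 [367.6  82.2]
small_cup s 0.9 [369.8  80.2]
chamber_mouth m 0.97 [220.   45.8]
chamber_mouth s 0.71 [234.4  58.6]
```

```bash
python3 -m jog '[{"linear":[3,-3.8,0],"turn":[0,0,0],"gripper":4.5},{"linear":[3,-3.8,0],"turn":[0,0,0],"gripper":4.5},{"linear":[0,0,0],"turn":[0,0,-0.149],"gripper":4.5},{"linear":[0,0,0],"turn":[0,0,-0.149],"gripper":4.5},{"linear":[0,0,0],"turn":[0,0,-0.149],"gripper":4.5},{"linear":[0,0,0],"turn":[0,0,-0.149],"gripper":4.5},{"linear":[0,0,0],"turn":[0,0,-0.149],"gripper":4.5},{"linear":[0,0,0],"turn":[0,0,-0.149],"gripper":4.5},{"linear":[0,0,0],"turn":[0,0,-0.149],"gripper":4.5},{"linear":[0,0,0],"turn":[0,0,-0.149],"gripper":4.5}]'
python3 look.py w2 door_grip sample_cup chamber_mouth pan_top
```

```text
t: 4.1
tcp_pos: [0.4404, -0.0539, 0.3311]
orientation: [[-0.048, 0.999, -0.0], [0.999, 0.048, -0.0], [-0.0, -0.0, -1.0]]
contact_force: [-0.7, -0.7, 0.5]
finger_gap: 0.0449
finger_force: 0.0
4.1 [ 0.4404 -0.0539  0.3311] [-15.5113   7.166  104.6225  -0.0056  68.227  -18.2683]
door_grip m 0.78 [331.9 118.8]
door_grip s 0.64 [382.1 120.9]
   m [0.4505 0.008  0.1684] [0.00033677281102599934, 0.0003367728110261234]
   s [0.5071 0.0082 0.1217] [0.0030577875963202776, 0.0030577875963202564]
sample_cup m 0.69 [323.2 228. ]
sample_cup s 0.62 [322.9 239.3]
   m [ 0.453  -0.1615  0.0188] [9.666656007076338e-05, 9.666656007074067e-05]
   s [ 0.4517 -0.171   0.0429] [0.0009725951873178502, 0.0009725951873178603]
chamber_mouth m 0.7 [386.8 121.7]
chamber_mouth s 0.93 [394.2 122.2]
   m [0.5086 0.0089 0.1516] [0.0004034246383429741, 0.0004034246383430091]
   s [0.5131 0.0035 0.1221] [0.012114154729010503, 0.012114154729010397]
pan_top m 0.71 [366.2 121.6]
```

View pics/w2.png

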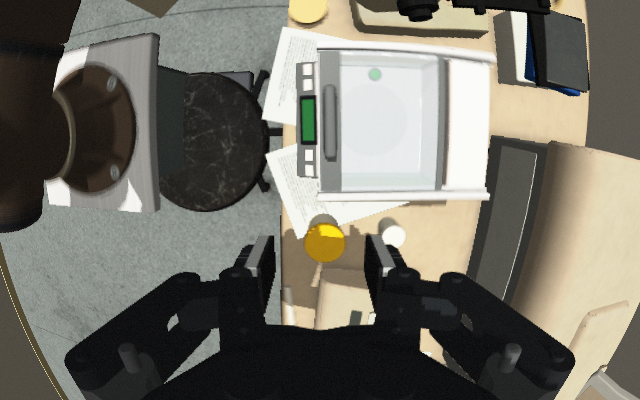

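The wrist view shows the grip as an upright bar centred at (330,122), the yellow cup at (325,242), and pan through the glass near (378,120).

Run:
```python
from h import *
np.set_printoptions(precision=4,suppress=True)
c=cap("wrist");t=cap("top")
g=cv2.cvtColor(c["image"],6)
for row in(95,105,120,135,150): print(row,g[row,318:344])
for px in((330,87),(330,122),(330,159)): print(atz(ray(c,px),.178))
q=mark_of("door_grip",c)[0]["location"];print(q,atz(ray(c,q),.178))
q2=mark_of("door_grip",t);print(q2[0]["location"],atz(ray(t,q2[0]["location"]),.178))
m=mark_of("chamber_mouth",c)[0]["location"];print("mouth",atz(ray(c,m),.147))
m=mark_of("chamber_mouth",t)[0]["location"];print("mouth",atz(ray(t,m),.147))
m=mark_of("pan_top",c)[0]["location"];print("pan",atz(ray(c,m),.053))
# sample cup rim centre by yellow segmentation, two views
P=[]
for im in(c,t):
    hsv=cv2.cvtColor(im["image"],cv2.COLOR_BGR2HSV);k=cv2.inRange(hsv,(20,180,90),(32,255,255))
    n,l,st,ce=cv2.connectedComponentsWithStats(k)
    print([(st[i],ce[i],atz(ray(im,ce[i]),.07)) for i in range(1,n) if 150<st[i][4]<2500])
```

```text
95 [232 213 143 146 127  82  72 106 120 130 142 141 135 134 133 120 103  81
  82 125 148 149 145 186 228 232]
105 [237 246 149 149 128  79  72 103 116 129 135 138 137 132 131 123 106  82
  61 101 144 144 136 173 220 228]
120 [237 246 139 144 126  83  62 103 115 124 136 134 136 131 131 122 111  86
  65  86 145 142 141 206 227 230]
135 [208 245 154 144 143  99  58  99 110 122 132 134 131 131 132 124 115  91
  73  99 141 141 136 194 228 228]
150 [233 242 141 140 139 107  66  91 110 120 132 131 130 126 130 122 113  95
  79 112 138 136 140 191 233 231]
[0.4478 0.0389 0.178 ]
[0.4493 0.0055 0.178 ]
[ 0.4509 -0.03    0.178 ]
[331.7, 118.6] [0.4507 0.0088 0.178 ]
[335.2, 209.9] [0.4533 0.0059 0.178 ]
mouth [0.5071 0.0063 0.147 ]
mouth [0.5062 0.011  0.147 ]Traceback (most recent call last):
  File "<stdin>", line 11, in <module>
IndexError: list index out of range
```

```bash
python3 -m jog '[{"linear":[0.8,0.2,2],"turn":[0,0,0],"gripper":4.5},{"linear":[0.8,0.2,2],"turn":[0,0,0],"gripper":4.5},{"linear":[0.8,0.2,2],"turn":[0,0,0],"gripper":4.5},{"linear":[0.8,0.2,2],"turn":[0,0,0],"gripper":4.5},{"linear":[0.7,0.2,2],"turn":[0,0,0],"gripper":4.5},{"linear":[0,0,2],"turn":[0,0,0],"gripper":4.5},{"linear":[0,0,2],"turn":[0,0,0],"gripper":4.5},{"linear":[0,0,2],"turn":[0,0,0],"gripper":4.5},{"linear":[0,0,0.8],"turn":[0,0,0],"gripper":4.5},{"linear":[0,0,0],"turn":[0,0,0],"gripper":4.5}]' 20
python3 look.py w3 door_grip
```

```text
t: 5.9
tcp_pos: [0.4486, -0.014, 0.1627]
orientation: [[-0.043, 0.999, -0.002], [0.999, 0.043, 0.0], [0.0, -0.002, -1.0]]
contact_force: [0.7, 0.3, 0.3]
finger_gap: 0.0453
finger_force: 0.0
5.9 [ 0.4486 -0.014   0.1627] [-10.2222  19.664  117.6642  -0.0086  42.7673 -12.6765]
door_grip m 0.64 [320.7 222.2]
door_grip s 0.82 [412.7 170.2]
   m [0.4503 0.006  0.1756] [0.0011362063730198844, 0.002198476652883735, 0.0015388338498248133]
   s [0.5102 0.0137 0.104 ] [0.004695098603750886, 0.005605306725166109, 0.004836871303960997]
```

View pics/w3.png

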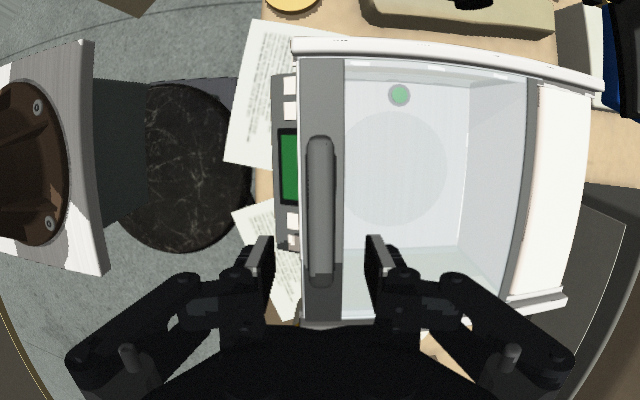

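The wrist view shows the ridge at (320,210) midway between the open fingers (265 and 375); closing.

```bash
python3 -m jog '[{"linear":[0,0,0],"turn":[0,0,0],"gripper":0.8},{"linear":[0,0,0],"turn":[0,0,0],"gripper":0.8},{"linear":[0,0,0],"turn":[0,0,0],"gripper":0.8},{"linear":[0,0,0],"turn":[0,0,0],"gripper":0.8},{"linear":[0,0,0],"turn":[0,0,0],"gripper":0.8},{"linear":[0,0,0],"turn":[0,0,0],"gripper":0.8},{"linear":[0,0,0],"turn":[0,0,0],"gripper":0.8},{"linear":[0,0.3,0],"turn":[0,0,0],"gripper":0.8},{"linear":[0,0.3,0],"turn":[0,0,0],"gripper":0.8},{"linear":[0,0.4,0],"turn":[0,0,0],"gripper":0.8}]' 20
```

```text
t: 7.05
tcp_pos: [0.459, -0.0135, 0.1638]
orientation: [[-0.043, 0.999, 0.001], [0.999, 0.043, -0.0], [-0.0, 0.001, -1.0]]
contact_force: [-1.7, 0.9, 6.7]
finger_gap: 0.0114
finger_force: 25.4
```

```bash
python3 -m jog '[{"linear":[0,0.9,0],"turn":[0,0,0],"gripper":0.8},{"linear":[0,1.3,0],"turn":[0,0,0],"gripper":0.8},{"linear":[0,1.5,0],"turn":[0,0,0],"gripper":0.8},{"linear":[0,1.5,0],"turn":[0,0,0],"gripper":0.8},{"linear":[0,1.5,0],"turn":[0,0,0],"gripper":0.8},{"linear":[0,1.5,0],"turn":[0,0,0],"gripper":0.8},{"linear":[0,1.5,0],"turn":[0,0,0],"gripper":0.8},{"linear":[0,1.2,0],"turn":[0,0,0],"gripper":0.8},{"linear":[0,0.7,0],"turn":[0,0,0],"gripper":0.8},{"linear":[0,0.3,0],"turn":[0,0,0],"gripper":0.8}]' 20
```

```text
t: 8.05
tcp_pos: [0.5741, -0.0077, 0.1637]
orientation: [[-0.044, 0.999, -0.01], [0.999, 0.044, 0.001], [0.001, -0.01, -1.0]]
contact_force: [-32.6, 0.7, 27.8]
finger_gap: 0.0112
finger_force: 28.9
```

```bash
python3 -m jog '[{"linear":[0,-0.1,-0.1],"turn":[0,0,0],"gripper":0.8},{"linear":[0,0,0],"turn":[0,0,0],"gripper":4},{"linear":[0,0,0],"turn":[0,0,0],"gripper":4},{"linear":[0,0,0],"turn":[0,0,0],"gripper":4},{"linear":[0,0,-1],"turn":[0,0,0],"gripper":4},{"linear":[0,0,-3],"turn":[0,0,0],"gripper":4},{"linear":[0,-2,-4],"turn":[0,0,0],"gripper":4},{"linear":[0,-3,-4],"turn":[0,0,0],"gripper":4},{"linear":[0,-3,-4],"turn":[0,0,0],"gripper":4},{"linear":[0,-1,-1],"turn":[0,0,0],"gripper":4}]' 20
python3 look.py w4 pan_top chamber_mouth door_grip
python3 - <<'E'
from h import *
np.set_printoptions(precision=4,suppress=True)
c=cap("wrist")
for n,z in(("pan_top",.053),("chamber_mouth",.147),("door_grip",.178)):
    for q in mark_of(n,c): print(n,round(q["p"],2),q["location"],atz(ray(c,q["location"]),z))
for q in silhouettes("pan",c)[:2]:
    p=q["pixels"].astype(np.uint8)
    e=cv2.fitEllipse(max(cv2.findContours(p,0,1)[0],key=len));print("pan sil",q["p"],p.sum(),e,atz(ray(c,e[0]),.053))
E
```

```text
t: 9.05
tcp_pos: [0.4856, -0.0124, 0.3391]
orientation: [[-0.043, 0.999, 0.007], [0.999, 0.043, -0.001], [-0.001, 0.006, -1.0]]
contact_force: [1.1, -0.4, 0.3]
finger_gap: 0.0399
finger_force: 0.0
9.05 [ 0.4856 -0.0124  0.3391] [ -9.2536  10.5291  99.1995  -0.008   69.8902 -11.7094]
pan_top m 0.65 [336.7 148.1]
pan_top s 0.64 [337.9 148.7]
   m [ 0.5137  0.0035 -0.0075] [0.0031181642127568873, 0.0031181642127570026]
chamber_mouth m 0.68 [338.2 155.5]
chamber_mouth s 0.94 [372.2 149.4]
   m [0.5083 0.0094 0.1503] [0.00016569894920494374, 0.001044307207130826, 0.0011293504280542313]
   s [0.5271 0.0087 0.1101] [0.02470277005330278, 0.00018857808264807267, 0.02459545100243681]
door_grip s 0.96 [443.6 155.4]
   m [0.4503 0.006  0.1756] [0.0011362063730198844, 0.002198476652883735, 0.0015388338498248133]
   s [0.5169 0.0126 0.2045] [0.0377797335702516, 0.023461920677323677, 0.04104784375191271, 0.08127764157431944]
pan_top 0.97 [338.6, 147.7] [0.5131 0.0096 0.053 ]
chamber_mouth 0.57 [336.1, 155.0] [0.5047 0.0112 0.147 ]
door_grip 0.96 [409.8, 162.5] [0.5769 0.012  0.178 ]
pan sil 0.76 4033 ((336.3165588378906, 147.7908477783203), (70.4990005493164, 71.00910186767578), 26.9094295501709) [0.5099 0.0093 0.053 ]
```

View pics/w4.png

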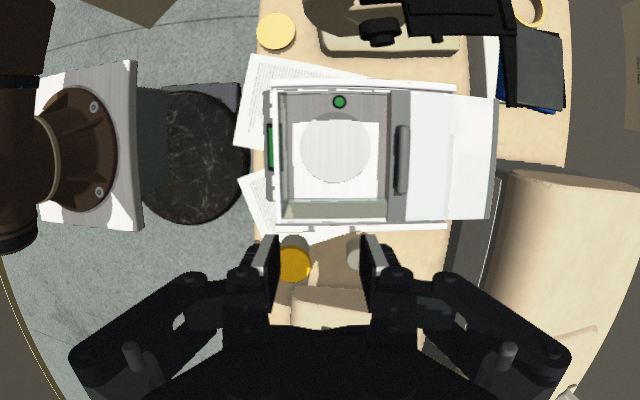

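The wrist view shows the door fully back (grip at 403,160), the pan at (336,148), the cup at (293,262).

```bash
python3 -m jog '[{"linear":[0,0,0],"turn":[0,0,0.149],"gripper":8.5},{"linear":[0,0,0],"turn":[0,0,0.149],"gripper":8.5},{"linear":[0,0,0],"turn":[0,0,0.149],"gripper":8.5},{"linear":[0,0,0],"turn":[0,0,0.149],"gripper":8.5},{"linear":[0,0,0],"turn":[0,0,0.149],"gripper":8.5},{"linear":[0,0,0],"turn":[0,0,0.149],"gripper":8.5},{"linear":[0,0,0],"turn":[0,0,0.149],"gripper":8.5},{"linear":[0,0,0],"turn":[0,0,0.149],"gripper":8.5},{"linear":[0,0,0],"turn":[0,0,0.149],"gripper":8.5},{"linear":[0,0,0],"turn":[0,0,0.149],"gripper":8.5}]' 20
python3 -m jog '[{"linear":[0,0,0],"turn":[0,0,0.08],"gripper":8.5},{"linear":[-0.5,2,0],"turn":[0,0,0],"gripper":8.5},{"linear":[-0.5,2,0],"turn":[0,0,0],"gripper":8.5},{"linear":[-0.5,2,0],"turn":[0,0,0],"gripper":8.5},{"linear":[-0.5,2,0],"turn":[0,0,0],"gripper":8.5},{"linear":[-0.5,2,0],"turn":[0,0,0],"gripper":8.5},{"linear":[-0.3,2,2],"turn":[0,0,0],"gripper":8.5},{"linear":[0,2,3],"turn":[0,0,0],"gripper":8.5},{"linear":[0,1,3],"turn":[0,0,0],"gripper":8.5},{"linear":[0,0,2],"turn":[0,0,0],"gripper":8.5}]' 20
cat > cup.py <<'E'
from h import *
np.set_printoptions(precision=4,suppress=True)
s=observe();print(s["t"],s["tcp_pos"],s["orientation"][:2])
for n in("wrist","top"):
    c=cap(n);cv2.imwrite(f"pics/cup_{n}_{s['t']:.1f}.png",c["image"])
    for q in mark_of("sample_cup",c)[:1]: print(n,"m",round(q["p"],2),q["location"],atz(ray(c,q["location"]),0))
    for q in silhouettes("sample_cup",c)[:1]:
        p=q["pixels"].astype(np.uint8);e=cv2.fitEllipse(max(cv2.findContours(p,0,1)[0],key=len));print(n,"s",round(q["p"],2),p.sum(),np.round(e[0],1),e[1],atz(ray(c,e[0]),.07),atz(ray(c,e[0]),.035))
    hsv=cv2.cvtColor(c["image"],cv2.COLOR_BGR2HSV);k=cv2.inRange(hsv,(15,150,185),(35,255,255))
    N,l,st,ce=cv2.connectedComponentsWithStats(k)
    for i in range(1,N):
        if st[i][4]>100: print(" y",st[i],ce[i],atz(ray(c,ce[i]),.07))
E
python3 cup.py
```

```text
t: 10.65
tcp_pos: [0.4868, -0.0123, 0.3341]
orientation: [[0.993, 0.117, -0.0], [0.117, -0.993, -0.0], [-0.0, 0.0, -1.0]]
contact_force: [0.4, 0.4, -0.5]
finger_gap: 0.0849
finger_force: 0.0
t: 11.65
tcp_pos: [0.4649, -0.1644, 0.2323]
orientation: [[0.999, 0.042, -0.002], [0.042, -0.999, 0.001], [-0.002, -0.001, -1.0]]
contact_force: [0.7, 0.4, 0.0]
finger_gap: 0.0848
finger_force: 0.0
11.65 [ 0.4649 -0.1644  0.2323] [[ 0.9991  0.0424 -0.0016]
 [ 0.0424 -0.9991  0.0006]]
wrist m 0.67 [322.2, 178.9] [ 0.4547 -0.1699  0.    ]
wrist s 0.84 2725 [319.9 191.8] (57.26237869262695, 59.01569747924805) [ 0.4558 -0.1669  0.07  ] [ 0.447  -0.1673  0.035 ]
 y [ 292  166   56   55 2332] [319.0656 193.934 ] [ 0.4536 -0.1661  0.07  ]
top m 0.58 [391.2, 209.3] [ 0.4621 -0.1589  0.    ]
top s 0.48 98 [390.5 212.3] (8.763243675231934, 13.006731033325195) [ 0.4503 -0.1443  0.07  ] [ 0.452  -0.1505  0.035 ]
 y [ 88  58  20  19 307] [97.5049 66.7752] [0.8701 0.6569 0.07  ]
```

```bash
python3 -m jog '[{"linear":[-0.6,0.1,2],"turn":[0,0,0],"gripper":8.5},{"linear":[-0.6,0,3],"turn":[0,0,0],"gripper":8.5},{"linear":[0,0,3],"turn":[0,0,0],"gripper":8.5},{"linear":[0,0,3],"turn":[0,0,0],"gripper":8.5},{"linear":[0,0,3],"turn":[0,0,0],"gripper":8.5},{"linear":[0,0,2],"turn":[0,0,0],"gripper":8.5},{"linear":[0,0,2],"turn":[0,0,0],"gripper":8.5},{"linear":[0,0,1],"turn":[0,0,0],"gripper":8.5},{"linear":[0,0,0.6],"turn":[0,0,0],"gripper":8.5},{"linear":[0,0,0],"turn":[0,0,0],"gripper":8.5}]' 20
python3 cup.py
```

```text
t: 12.95
tcp_pos: [0.4537, -0.165, 0.0385]
orientation: [[0.999, 0.044, 0.0], [0.044, -0.999, -0.0], [0.0, 0.0, -1.0]]
contact_force: [-0.8, 0.4, 0.2]
finger_gap: 0.0852
finger_force: 0.0
12.95 [ 0.4537 -0.165   0.0385] [[ 0.999   0.044   0.0003]
 [ 0.044  -0.999  -0.0002]]
wrist m 0.84 [317.8, 226.3] [ 0.4538 -0.1656  0.    ]
wrist s 0.93 14376 [319.8 265.3] (135.1961212158203, 137.311279296875) [ 0.4632 -0.1663  0.07  ] [ 0.4448 -0.1672  0.035 ]
top s 0.31 3163 [329.9 139.1] (61.387939453125, 68.13667297363281) [0.6525 0.0139 0.07  ] [0.6614 0.0134 0.035 ]
 y [ 88  58  20  19 307] [97.5049 66.7752] [0.8701 0.6569 0.07  ]
```

```bash
python3 -m jog '[{"linear":[0,0,0],"turn":[0,0,0],"gripper":5},{"linear":[0,0,0],"turn":[0,0,0],"gripper":5},{"linear":[0,0,0],"turn":[0,0,0],"gripper":5},{"linear":[0,0,0],"turn":[0,0,0],"gripper":5},{"linear":[0,0,0],"turn":[0,0,0],"gripper":5},{"linear":[0,0,0],"turn":[0,0,0],"gripper":5},{"linear":[0,0,-0.5],"turn":[0,0,0],"gripper":5},{"linear":[0,0,-0.5],"turn":[0,0,0],"gripper":5},{"linear":[0,0,-1],"turn":[0,0,0],"gripper":5},{"linear":[0,0,-1],"turn":[0,0,0],"gripper":5}]' 30
python3 look.py w5 sample_cup
```

```text
t: 14.25
tcp_pos: [0.4534, -0.165, 0.0692]
orientation: [[0.999, 0.044, -0.0], [0.044, -0.999, -0.0], [-0.0, 0.0, -1.0]]
contact_force: [0.9, -0.1, -1.3]
finger_gap: 0.0586
finger_force: 32.5
14.25 [ 0.4534 -0.165   0.0692] [-27.841   31.1385 117.8963  -0.0061  30.9646  59.6566]
sample_cup m 0.56 [318.4 223.1]
sample_cup s 0.88 [322.6 268.4]
   m [ 0.4523 -0.1633  0.0171] [0.0018153246939071768, 0.0012588549288159335, 0.0030463772915519482]
   s [ 0.4503 -0.1654  0.0706] [0.0034088844611007522, 0.006152846339043141, 0.005249157866030938]
```

View pics/w5.png

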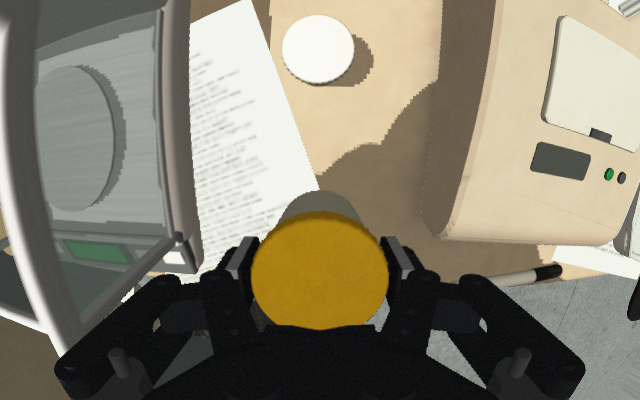

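The cup is held by its cap (320,268), upright and centred between the fingers.

```bash
python3 -m jog '[{"linear":[0,0,-1],"turn":[0,0,0],"gripper":5},{"linear":[0,0,-2],"turn":[0,0,0],"gripper":5},{"linear":[0,0,-2],"turn":[0,0,0],"gripper":5},{"linear":[0,0,-2],"turn":[0,0,0],"gripper":5},{"linear":[0,0,-2],"turn":[0,0,0],"gripper":5},{"linear":[0,0,-2],"turn":[0,0,0],"gripper":5},{"linear":[0,0,-2],"turn":[0,0,0],"gripper":5},{"linear":[0,0,-2],"turn":[0,0,0],"gripper":5},{"linear":[0,0,-1],"turn":[0,0,0],"gripper":5},{"linear":[0,0,0],"turn":[0,0,0],"gripper":5}]' 30
python3 -m jog '[{"linear":[0.4,-1,0],"turn":[0,0,0],"gripper":5},{"linear":[0.7,-1.8,0],"turn":[0,0,0],"gripper":5},{"linear":[0.7,-2,0],"turn":[0,0,0],"gripper":5},{"linear":[0.7,-2,0],"turn":[0,0,0],"gripper":5},{"linear":[0.7,-2,0],"turn":[0,0,0],"gripper":5},{"linear":[0.7,-2,0],"turn":[0,0,0],"gripper":5},{"linear":[0.7,-2,0],"turn":[0,0,0],"gripper":5},{"linear":[0.7,-2,0],"turn":[0,0,0],"gripper":5},{"linear":[0.7,-1.5,0],"turn":[0,0,0],"gripper":5},{"linear":[0.4,-0.9,0],"turn":[0,0,0],"gripper":5}]' 30
python3 - <<'E'
from h import *
np.set_printoptions(precision=4,suppress=True)
s=observe();print(s["t"],s["tcp_pos"],s["joint_pos"][5],s["contact_force"])
for n in("wrist","scene","top"):
    c=cap(n);cv2.imwrite(f"pics/o_{n}.png",c["image"])
    for th,z in(("sample_cup",s["tcp_pos"][2]-.0385),("door_grip",.178),("chamber_mouth",.147),("pan_top",.053)):
        for q in mark_of(th,c)[:1]: print(n,th,round(q["p"],2),q["location"],atz(ray(c,q["location"]),z))
E
```

```text
t: 15.4
tcp_pos: [0.4536, -0.165, 0.2294]
orientation: [[0.999, 0.044, 0.002], [0.044, -0.999, -0.001], [0.002, 0.001, -1.0]]
contact_force: [-0.3, 1.1, -2.2]
finger_gap: 0.0592
finger_force: 32.7
t: 16.4
tcp_pos: [0.5097, 0.0114, 0.2271]
orientation: [[0.999, 0.045, -0.002], [0.045, -0.999, 0.0], [-0.002, -0.0, -1.0]]
contact_force: [-0.2, -0.4, -0.7]
finger_gap: 0.0587
finger_force: 32.7
16.4 [0.5097 0.0114 0.2271] 81.27348589572925 [-0.1884 -0.4382 -0.733 ]
wrist sample_cup 0.76 [320.5, 226.6] [0.5096 0.0091 0.1886]
wrist door_grip 0.77 [320.8, 120.8] [0.5738 0.0119 0.178 ]
wrist chamber_mouth 0.34 [535.6, 255.8] [ 0.468  -0.2014  0.147 ]
wrist pan_top 0.57 [321.8, 181.4] [0.5088 0.0072 0.053 ]
scene sample_cup 0.8 [311.6, 181.8] [0.5242 0.0102 0.1886]
scene door_grip 0.83 [296.5, 174.6] [0.5862 0.0084 0.178 ]
scene chamber_mouth 0.58 [316.3, 192.2] [0.5048 0.0117 0.147 ]
scene pan_top 0.74 [317.8, 204.6] [ 0.5071 -0.0004  0.053 ]
```

View pics/o_wrist.png

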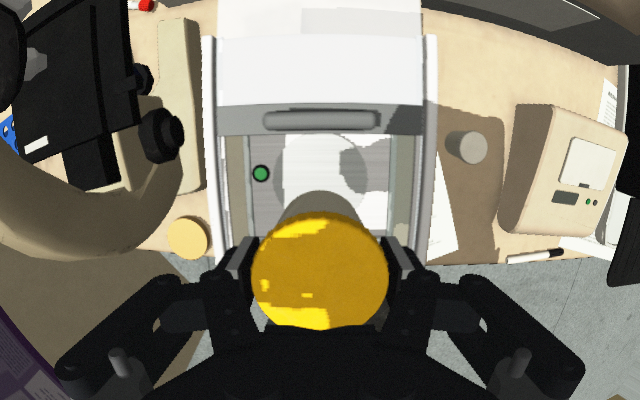

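The view shows the cup over the open chamber, pan at about (322,180) behind it, door grip at (321,120) clear of the hand.

```bash
python3 -m jog '[{"linear":[0,0.2,1],"turn":[0,0,0],"gripper":5},{"linear":[0,0,1.5],"turn":[0,0,0],"gripper":5},{"linear":[0,0,1.5],"turn":[0,0,0],"gripper":5},{"linear":[0,0,1.5],"turn":[0,0,0],"gripper":5},{"linear":[0,0,1.5],"turn":[0,0,0],"gripper":5},{"linear":[0,0,1.5],"turn":[0,0,0],"gripper":5},{"linear":[0,0,1.5],"turn":[0,0,0],"gripper":5},{"linear":[0,0,1.5],"turn":[0,0,0],"gripper":5},{"linear":[0,0,1],"turn":[0,0,0],"gripper":5},{"linear":[0,0,0],"turn":[0,0,0],"gripper":5}]' 30
python3 - <<'E'
from h import *
np.set_printoptions(precision=4,suppress=True)
for i in range(6):
    c=cap("wrist")
    s=observe();print(s["t"],s["tcp_pos"],s["contact_force"])
q=mark_of("sample_cup",c)[:1];
for q in q: print(q["p"],atz(ray(c,q["location"]),s["tcp_pos"][2]-.0385))
E
```

```text
t: 18.15
tcp_pos: [0.5093, 0.0077, 0.1019]
orientation: [[0.999, 0.044, -0.002], [0.044, -0.999, 0.0], [-0.002, -0.0, -1.0]]
contact_force: [-0.6, -0.2, -0.9]
finger_gap: 0.0588
finger_force: 32.7
18.2 [0.5097 0.0077 0.1027] [ 0.0027  0.2872 -1.1478]
18.25 [0.51   0.0076 0.1033] [-0.6702  0.7188 -1.8915]
18.3 [0.5101 0.0076 0.1036] [-0.5178  0.1762 -0.6712]
18.35 [0.5102 0.0077 0.1038] [ 0.7995 -0.1495 -0.5039]
18.4 [0.5102 0.0076 0.1039] [-0.7143 -0.1441 -1.8507]
18.45 [0.5102 0.0077 0.1039] [ 0.0731  0.1667 -1.1547]
0.87 [0.5099 0.006  0.0654]
```

```bash
python3 -m jog '[{"linear":[0,-0.1,0.1],"turn":[0,0,0],"gripper":5},{"linear":[0,0,0.2],"turn":[0,0,0],"gripper":5},{"linear":[0,0,0.2],"turn":[0,0,0],"gripper":5},{"linear":[0,0,0.2],"turn":[0,0,0],"gripper":5},{"linear":[0,0,0.1],"turn":[0,0,0],"gripper":5},{"linear":[0,0,0.1],"turn":[0,0,0],"gripper":5},{"linear":[0,0,0.1],"turn":[0,0,0],"gripper":5},{"linear":[0,0,0],"turn":[0,0,0],"gripper":5},{"linear":[0,0,0],"turn":[0,0,0],"gripper":5},{"linear":[0,0,0],"turn":[0,0,0],"gripper":5}]' 30
cat > f.py <<'E'
from h import *
np.set_printoptions(precision=4,suppress=True)
F=[]
for i in range(6):
    c=capture("wrist");s=observe();F.append(s["contact_force"])
print(s["t"],s["tcp_pos"],np.mean(F,0),np.std(F,0))
E
python3 f.py
```

```text
t: 19.5
tcp_pos: [0.5099, 0.0087, 0.0933]
orientation: [[0.999, 0.044, 0.0], [0.044, -0.999, -0.0], [0.0, 0.0, -1.0]]
contact_force: [0.3, 0.3, -1.0]
finger_gap: 0.0591
finger_force: 32.7
19.8 [0.5099 0.0087 0.0933] [ 0.2252  0.001  -1.2591] [0.4765 0.4662 0.4021]
```

```bash
python3 -m jog '[{"linear":[0,0,0.1],"turn":[0,0,0],"gripper":5},{"linear":[0,0,0],"turn":[0,0,0],"gripper":5},{"linear":[0,0,0.1],"turn":[0,0,0],"gripper":5},{"linear":[0,0,0],"turn":[0,0,0],"gripper":5},{"linear":[0,0,0],"turn":[0,0,0],"gripper":5},{"linear":[0,0,0],"turn":[0,0,0],"gripper":5},{"linear":[0,0,0],"turn":[0,0,0],"gripper":5},{"linear":[0,0,0],"turn":[0,0,0],"gripper":5},{"linear":[0,0,0],"turn":[0,0,0],"gripper":5},{"linear":[0,0,0],"turn":[0,0,0],"gripper":5}]' 30
python3 f.py
```

```text
t: 20.8
tcp_pos: [0.5099, 0.0087, 0.0913]
orientation: [[0.999, 0.044, 0.0], [0.044, -0.999, -0.0], [0.0, 0.0, -1.0]]
contact_force: [0.4, -0.1, 1.0]
finger_gap: 0.0588
finger_force: 32.7
21.1 [0.5099 0.0087 0.0913] [-0.1226  0.0573  0.2348] [0.3959 0.5065 0.4504]
```

```bash
python3 -m jog '[{"linear":[0,0,0],"turn":[0,0,0],"gripper":6.2},{"linear":[0,0,0],"turn":[0,0,0],"gripper":6.6},{"linear":[0,0,0],"turn":[0,0,0],"gripper":7},{"linear":[0,0,0],"turn":[0,0,0],"gripper":7.6},{"linear":[0,0,0],"turn":[0,0,0],"gripper":8.2},{"linear":[0,0,0],"turn":[0,0,0],"gripper":8.2},{"linear":[0,0,0],"turn":[0,0,0],"gripper":8.2},{"linear":[0,0,0],"turn":[0,0,0],"gripper":8.2},{"linear":[0,0,0],"turn":[0,0,0],"gripper":8.2},{"linear":[0,0,0],"turn":[0,0,0],"gripper":8.2}]' 20
python3 look.py w6 sample_cup pan_top
```

```text
t: 22.1
tcp_pos: [0.5098, 0.0087, 0.0913]
orientation: [[0.999, 0.044, 0.0], [0.044, -0.999, -0.0], [0.0, 0.0, -1.0]]
contact_force: [0.1, -0.5, -0.8]
finger_gap: 0.0821
finger_force: 0.0
22.1 [0.5098 0.0087 0.0913] [ -6.4454  30.3662 113.2676  -0.0101  36.3643  81.0508]
sample_cup m 0.73 [322.  225.3]
sample_cup s 0.93 [320.5 267.5]
   m [ 0.4699 -0.1151  0.0581] [0.04494345931147076, 0.034827452277219104, 0.050463781376928474, 0.12689756029771]
   s [ 0.4665 -0.1166  0.1018] [0.048699250581921046, 0.03136953453006233, 0.050825837484123566, 0.12771264532826032]
pan_top s 0.58 [310.4 193.7]
   m [ 0.5137  0.0035 -0.0075] [0.0031181642127568873, 0.0031181642127570026]
   s [0.5184 0.0085 0.0145] [0.005997901151591067, 0.005997901151591056]
```

View pics/w6.png

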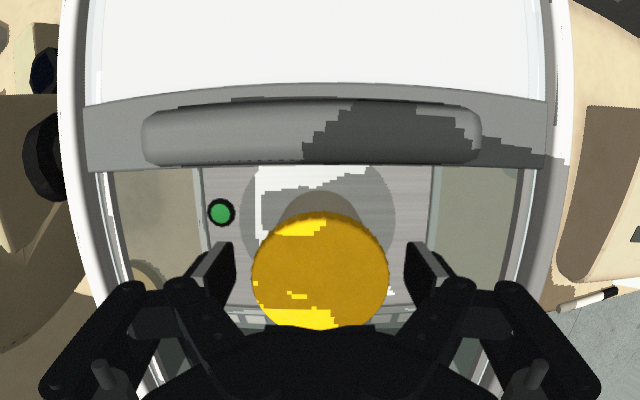

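The cup stands free and centred between the open fingers (320,268); raising straight up.

```bash
python3 -m jog '[{"linear":[0,0,-0.5],"turn":[0,0,0],"gripper":8.2},{"linear":[0,0,-1.5],"turn":[0,0,0],"gripper":8.2},{"linear":[0,0,-2],"turn":[0,0,0],"gripper":8.2},{"linear":[0,0,-2],"turn":[0,0,0],"gripper":8.2},{"linear":[0,0,-3],"turn":[0,0,0],"gripper":8.2},{"linear":[0,0,-3],"turn":[0,0,0],"gripper":8.2},{"linear":[0,0,-3],"turn":[0,0,0],"gripper":8.2},{"linear":[0,0,-3],"turn":[0,0,0],"gripper":8.2},{"linear":[0,0,-3],"turn":[0,0,0],"gripper":8.2},{"linear":[0,0,0],"turn":[0,0,0],"gripper":8.2}]' 20
python3 -m jog '[{"linear":[0,0,0],"turn":[0,0,-0.149],"gripper":4.5},{"linear":[0,0,0],"turn":[0,0,-0.149],"gripper":4.5},{"linear":[0,0,0],"turn":[0,0,-0.149],"gripper":4.5},{"linear":[0,0,0],"turn":[0,0,-0.149],"gripper":4.5},{"linear":[0,0,0],"turn":[0,0,-0.149],"gripper":4.5},{"linear":[0,0,0],"turn":[0,0,-0.149],"gripper":4.5},{"linear":[0,0,0],"turn":[0,0,-0.149],"gripper":4.5},{"linear":[0,0,0],"turn":[0,0,-0.149],"gripper":4.5},{"linear":[0,0,0],"turn":[0,0,-0.149],"gripper":4.5},{"linear":[0,0,0],"turn":[0,0,-0.149],"gripper":4.5}]' 20
python3 -m jog '[{"linear":[0,0,0],"turn":[0,0,-0.08],"gripper":4.5},{"linear":[0,0,0],"turn":[0,0,0],"gripper":4.5},{"linear":[0,0,0],"turn":[0,0,0],"gripper":4.5},{"linear":[0,0,0],"turn":[0,0,0],"gripper":4.5},{"linear":[0,0,0],"turn":[0,0,0],"gripper":4.5},{"linear":[0,0,0],"turn":[0,0,0],"gripper":4.5},{"linear":[0,0,0],"turn":[0,0,0],"gripper":4.5},{"linear":[0,0,0],"turn":[0,0,0],"gripper":4.5},{"linear":[0,0,0],"turn":[0,0,0],"gripper":4.5},{"linear":[0,0,0],"turn":[0,0,0],"gripper":4.5}]' 20
python3 - <<'E'
from h import *
np.set_printoptions(precision=4,suppress=True)
for n in("wrist","scene","top"):
    c=cap(n);cv2.imwrite(f"pics/p_{n}.png",c["image"])
    for th,z in(("sample_cup",.053),("door_grip",.178),("pan_top",.053)):
        for q in mark_of(th,c)[:1]: print(n,th,round(q["p"],2),q["location"],atz(ray(c,q["location"]),z))
    if n=="wrist":
      for q in silhouettes("sample_cup",c)[:1]:
        e=cv2.fitEllipse(max(cv2.findContours(q["pixels"].astype(np.uint8),0,1)[0],key=len));print(e,atz(ray(c,e[0]),.123))
E
```

```text
t: 23.35
tcp_pos: [0.5108, 0.0086, 0.3053]
orientation: [[0.999, 0.044, 0.007], [0.044, -0.999, -0.001], [0.006, 0.001, -1.0]]
contact_force: [-0.1, 0.2, 0.4]
finger_gap: 0.0823
finger_force: 0.0
t: 24.35
tcp_pos: [0.5095, 0.0087, 0.3008]
orientation: [[0.031, 1.0, -0.001], [1.0, -0.031, 0.0], [-0.0, -0.001, -1.0]]
contact_force: [0.2, -0.4, -0.1]
finger_gap: 0.0447
finger_force: 0.0
t: 25.35
tcp_pos: [0.5099, 0.0087, 0.3013]
orientation: [[-0.043, 0.999, 0.0], [0.999, 0.043, -0.0], [-0.0, 0.0, -1.0]]
contact_force: [-0.1, 0.2, 0.2]
finger_gap: 0.0446
finger_force: 0.0
wrist sample_cup 0.83 [319.0, 164.9] [0.5106 0.0105 0.053 ]
wrist door_grip 0.88 [390.9, 187.6] [0.575  0.0135 0.178 ]
((317.55242919921875, 177.10006713867188), (53.900508880615234, 54.70804977416992), 3.7124972343444824) [0.5092 0.0088 0.123 ]
scene sample_cup 0.66 [313.3, 204.0] [0.5215 0.0065 0.053 ]
scene door_grip 0.83 [298.8, 175.3] [0.5783 0.0064 0.178 ]
scene pan_top 0.6 [330.7, 177.1] [ 0.5356 -0.1253  0.053 ]
top sample_cup 0.57 [333.4, 190.7] [0.513  0.0067 0.053 ]
top door_grip 0.5 [331.8, 195.4] [0.4881 0.0133 0.178 ]
top pan_top 0.67 [330.9, 193.4] [0.5057 0.0137 0.053 ]
```

View pics/p_wrist.png

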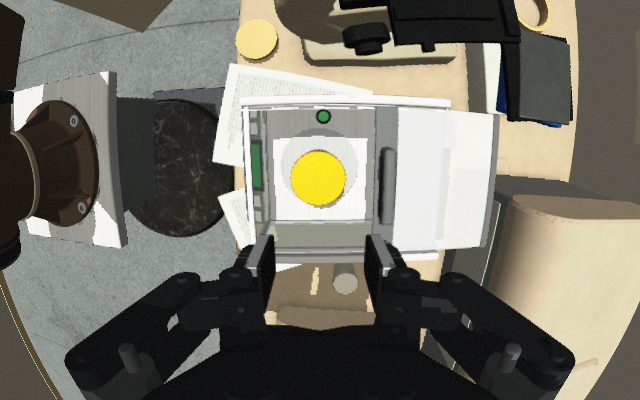

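The cup stands at the pan's middle (318,177); the door grip is at (389,187). Now to grip it.

```bash
python3 -m jog '[{"linear":[-0.5,1.5,0],"turn":[0,0,0],"gripper":4.5},{"linear":[-0.5,1.6,0],"turn":[0,0,0],"gripper":4.5},{"linear":[-0.5,1.6,0],"turn":[0,0,0],"gripper":4.5},{"linear":[-0.5,1.6,1],"turn":[0,0,0],"gripper":4.5},{"linear":[0,0,3],"turn":[0,0,0],"gripper":4.5},{"linear":[0,0,3],"turn":[0,0,0],"gripper":4.5},{"linear":[0,0,3],"turn":[0,0,0],"gripper":4.5},{"linear":[0,0,2],"turn":[0,0,0],"gripper":4.5},{"linear":[0,0,1],"turn":[0,0,0],"gripper":4.5},{"linear":[0,0,0.6],"turn":[0,0,0],"gripper":4.5}]' 20
python3 -m jog '[{"linear":[0,0,0],"turn":[0,0,0],"gripper":0.8},{"linear":[0,0,0],"turn":[0,0,0],"gripper":0.8},{"linear":[0,0,0],"turn":[0,0,0],"gripper":0.8},{"linear":[0,0,0],"turn":[0,0,0],"gripper":0.8},{"linear":[0,0,0],"turn":[0,0,0],"gripper":0.8},{"linear":[0,0,0],"turn":[0,0,0],"gripper":0.8},{"linear":[0,0,0],"turn":[0,0,0],"gripper":0.8},{"linear":[0,-0.2,0],"turn":[0,0,0],"gripper":0.8},{"linear":[0,-0.4,0],"turn":[0,0,0],"gripper":0.8},{"linear":[0,-0.4,0],"turn":[0,0,0],"gripper":0.8}]' 20
```

```text
t: 27.0
tcp_pos: [0.5737, -0.0086, 0.1647]
orientation: [[-0.043, 0.999, -0.001], [0.999, 0.043, -0.0], [0.0, -0.001, -1.0]]
contact_force: [-0.1, 1.0, 0.6]
finger_gap: 0.0451
finger_force: 0.0
t: 28.0
tcp_pos: [0.5643, -0.0091, 0.1663]
orientation: [[-0.043, 0.999, 0.003], [0.999, 0.043, -0.001], [-0.001, 0.003, -1.0]]
contact_force: [1.4, 0.6, 5.4]
finger_gap: 0.0109
finger_force: 25.4
```

```bash
python3 -m jog '[{"linear":[0,-0.8,0],"turn":[0,0,0],"gripper":0.8},{"linear":[0,-1.3,0],"turn":[0,0,0],"gripper":0.8},{"linear":[0,-1.5,0],"turn":[0,0,0],"gripper":0.8},{"linear":[0,-1.5,0],"turn":[0,0,0],"gripper":0.8},{"linear":[0,-1.5,0],"turn":[0,0,0],"gripper":0.8},{"linear":[0,-1.5,0],"turn":[0,0,0],"gripper":0.8},{"linear":[0,-1.4,0],"turn":[0,0,0],"gripper":0.8},{"linear":[0,-1,0],"turn":[0,0,0],"gripper":0.8},{"linear":[0,-0.6,0],"turn":[0,0,0],"gripper":0.8},{"linear":[0,-0.3,0],"turn":[0,0,0],"gripper":0.8}]' 20
python3 -m jog '[{"linear":[0,-0.1,0],"turn":[0,0,0],"gripper":0.8},{"linear":[0,0,0],"turn":[0,0,0],"gripper":0.8},{"linear":[0,-0.1,0],"turn":[0,0,0],"gripper":0.8},{"linear":[0,0,0],"turn":[0,0,0],"gripper":0.8},{"linear":[0,-0.1,0],"turn":[0,0,0],"gripper":0.8},{"linear":[0,0,0],"turn":[0,0,0],"gripper":0.8},{"linear":[0,0,0],"turn":[0,0,0],"gripper":0.8},{"linear":[0,0,0],"turn":[0,0,0],"gripper":0.8},{"linear":[0,0,0],"turn":[0,0,0],"gripper":0.8},{"linear":[0,0,0],"turn":[0,0,0],"gripper":0.8}]' 20
```

```text
t: 29.0
tcp_pos: [0.4504, -0.0148, 0.1663]
orientation: [[-0.043, 0.999, 0.003], [0.999, 0.043, -0.002], [-0.002, 0.003, -1.0]]
contact_force: [1.5, -7.5, 5.2]
finger_gap: 0.0112
finger_force: 25.3
t: 30.0
tcp_pos: [0.4478, -0.0149, 0.1662]
orientation: [[-0.044, 0.999, 0.003], [0.999, 0.044, -0.002], [-0.002, 0.003, -1.0]]
contact_force: [0.3, -7.3, 6.6]
finger_gap: 0.0111
finger_force: 25.5
```

```bash
python3 -m jog '[{"linear":[0,-0.1,0],"turn":[0,0,0],"gripper":0.8},{"linear":[0,0,0],"turn":[0,0,0],"gripper":0.8},{"linear":[0,-0.1,0],"turn":[0,0,0],"gripper":0.8},{"linear":[0,0,0],"turn":[0,0,0],"gripper":0.8},{"linear":[0,-0.1,0],"turn":[0,0,0],"gripper":0.8},{"linear":[0,0,0],"turn":[0,0,0],"gripper":0.8},{"linear":[0,0,0],"turn":[0,0,0],"gripper":0.8},{"linear":[0,0,0],"turn":[0,0,0],"gripper":0.8},{"linear":[0,0,0],"turn":[0,0,0],"gripper":0.8},{"linear":[0,0,0],"turn":[0,0,0],"gripper":0.8}]' 20
```

```text
t: 31.0
tcp_pos: [0.446, -0.0151, 0.1663]
orientation: [[-0.043, 0.999, 0.006], [0.999, 0.043, -0.002], [-0.002, 0.006, -1.0]]
contact_force: [8.0, -6.0, 1.0]
finger_gap: 0.0113
finger_force: 24.8
```

```bash
python3 -m jog '[{"linear":[0,-0.1,0],"turn":[0,0,0],"gripper":0.8},{"linear":[0,0,0],"turn":[0,0,0],"gripper":0.8},{"linear":[0,-0.05,0],"turn":[0,0,0],"gripper":0.8},{"linear":[0,0,0],"turn":[0,0,0],"gripper":0.8},{"linear":[0,0,0],"turn":[0,0,0],"gripper":0.8},{"linear":[0,0,0],"turn":[0,0,0],"gripper":0.8},{"linear":[0,0,0],"turn":[0,0,0],"gripper":0.8},{"linear":[0,0,0],"turn":[0,0,0],"gripper":0.8},{"linear":[0,0,0],"turn":[0,0,0],"gripper":0.8},{"linear":[0,0,0],"turn":[0,0,0],"gripper":0.8}]' 20
```

```text
t: 32.0
tcp_pos: [0.446, -0.0151, 0.1663]
orientation: [[-0.043, 0.999, 0.009], [0.999, 0.043, -0.002], [-0.002, 0.009, -1.0]]
contact_force: [15.0, -4.3, -4.7]
finger_gap: 0.0112
finger_force: 24.1
```

Hard stop at 128 mm of travel: the door is shut. I'll ease off, open, and rise.

```bash
python3 -m jog '[{"linear":[0,0.1,0],"turn":[0,0,0],"gripper":0.8},{"linear":[0,0.05,0],"turn":[0,0,0],"gripper":2.5},{"linear":[0,0,0],"turn":[0,0,0],"gripper":4},{"linear":[0,0,0],"turn":[0,0,0],"gripper":4},{"linear":[0,0,0],"turn":[0,0,0],"gripper":4},{"linear":[0,0,-1],"turn":[0,0,0],"gripper":4},{"linear":[0,0,-3],"turn":[0,0,0],"gripper":4},{"linear":[0,0,-4],"turn":[0,0,0],"gripper":4},{"linear":[0,0,-4],"turn":[0,0,0],"gripper":4},{"linear":[0,0,-3],"turn":[0,0,0],"gripper":4}]' 20
python3 - <<'E'
from h import *
np.set_printoptions(precision=4,suppress=True)
for i in range(4): c=cap("wrist")
cv2.imwrite("pics/z.png",c["image"]);s=observe();print(s["t"],s["tcp_pos"],s["contact_force"])
for th,z in(("sample_cup",.053),("door_grip",.178)):
    for q in mark_of(th,c)[:1]: print(th,round(q["p"],2),q["location"],atz(ray(c,q["location"]),z))
E
```

```text
t: 33.0
tcp_pos: [0.4436, -0.0141, 0.3185]
orientation: [[-0.043, 0.999, 0.002], [0.999, 0.043, -0.001], [-0.001, 0.002, -1.0]]
contact_force: [0.3, -0.7, -1.2]
finger_gap: 0.04
finger_force: 0.0
33.2 [ 0.4435 -0.0141  0.3159] [ 0.2086 -0.5908 -0.5001]
sample_cup 0.66 [362.4, 148.2] [0.5022 0.0101 0.053 ]
door_grip 0.94 [320.7, 162.7] [0.446  0.0073 0.178 ]
```

View pics/z.png

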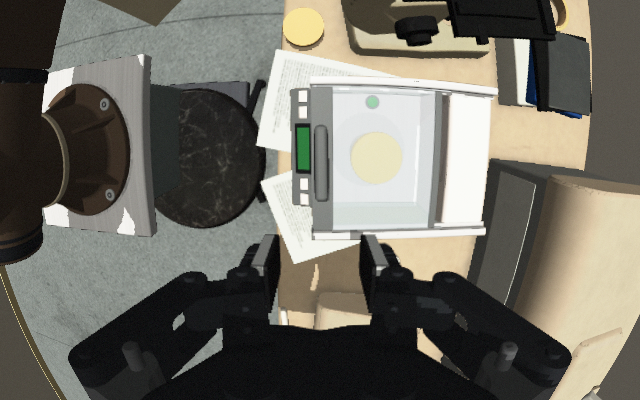

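The door is shut, with its grip at (321,162), and the cup stands on the pan under the glass at (376,158).

```bash
python3 -c "
from cell import sign_off;print(sign_off())"
```

```text
the job is handed in; nothing more can be done
None
```

The larger cup stands upright on the middle of the weighing pan, the top door is slid shut against its stop, and the job is handed in; the sign-off returned no verdict.

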